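# Seat the reference temperature logger in the block heater and start it

## Task

Before a calibration run, take the steel temperature logger out of the white foam rack and put its stem into the thermowell of the block heater (the lone bore at the front of the aluminium block): the block sits loosely in the heater, so feel for the bore with the stem end, then press straight down by the logger's body, against the spring in the bore, until its flange sits fully home on the block. Only then press the start button on top of the logger all the way in, hold it for about a second and let it come up again. Handle it gently - the stem must never be pushed against the heater with more than 45 N, and the timer, yellow rack and tip box nearby stay where they are.

Things in the scene. Friction and masses are not known exactly. Their poses are not given: they have to be found in the camera images.
- heater: White dry-block heater, 210 (x) x 150 (y) mm, 72 mm high, fixed. Origin on the worktop below the nominal thermowell, mid case; x to its back, control panel slopes down at -x. The aluminium block's flat top (110 x 90 mm) is 78 mm up, the highest part but for tubes in two rows of 12 mm bores 38 and 63 mm behind the thermowell, caps 17 mm above the block. Flat land reaches 25 mm to -x and +x, 45 mm to +-y.
- thermowell (a point): NOMINAL middle of the thermowell's mouth, level with the block's top, axes as the heater's. The block lies loosely, so the true bore is off it by up to 4 mm in x and 4 mm in y; it does not slide under light pushes. Blind round upright bore, sharp edge, 11 mm wide, 38 mm deep. A bow spring in its +x wall meets the stem 8 mm down; then 3 to 12 N press it in, its weight does not.
- logger: Stainless logger, 0.1 kg, upright in the rack, flange on the rack's top. Origin at the middle of the stem's square end, z up its axis. Stem 10 mm wide, 32 mm long; flange 30 mm wide, 32 to 37 mm up; round body 26 mm wide, 37 to 74 mm up (top 10 mm a black cap). Grip the body's sides 52 to 66 mm up. Fully home (flange on the block) its origin is 46 mm above the heater's.
- flange (a point): Middle of the underside of the logger's flange, 32 mm above the end of the stem.
- button_top (a point): Middle of the top of the logger's start button, 78.5 mm above the stem's end when up: a grey round button 17 mm wide that stands 4.5 mm above the black cap.
- start_button (a joint): Travel of the start button in m: 0 up, 0.003 fully in. It springs back; about 2 N start it, 4 N push it fully in.
- foam_rack: White foam rack 128 (x) x 78 x 38 mm, fixed; origin under its centre. Three rows of five pockets, 18 mm wide. The logger stands in the middle row, 24 mm from the centre towards -x. Two 15 ml tubes, 122 mm high, stand at x 48 mm, y 0 and -24 mm.
- lab_timer: Desk timer 34 x 68 x 64 mm, loose bystander; origin under its middle.
- pcr_rack_yellow: Yellow tube rack 111 x 72 x 40 mm, loose bystander; origin under its middle.
- tip_box_1: Clear pipette-tip box 84 x 128 x 99 mm, loose bystander; origin under its middle.
Mind the look-alikes: they are no part of the job. Of the things that look like the logger, the larger one is meant.

How it is judged:
By the outcome, as a careful person would: the job done as asked, in the order asked, and still so for the second after the job is handed in, with the robot touching nothing.
It also fails if it takes over 72 s, if anything falls off the work surface, if the arm or the gripper's body presses on something with over 40 N, if the wrist force passes 120 N, or if a joint passes its speed limit or range.

## Robot

A 7-joint arm with a two-finger parallel gripper is mounted at the origin on a cart in front of the work surface, level with it; the furniture and walls round the work are solid. World frame = base frame: x ahead of the robot, y to its left, z up, the work surface at z = 0. Lengths are in m, angles in rad, forces in N, time in s.
With the tool pointing down it reaches from about 0.375 to 0.925 m from the base axis. Payload 3.1 kg.
Tool frame: the origin (TCP) lies at the very end of the fingers, on their centre line; the grasp point (between the pads) lies 19 mm behind it (robot.tcp_to_grasp is the distance from the TCP to the grasp point, in m); x points along the fingers, z is the direction in which the jaws open and shut, and the axes are right-handed (so a half turn about x gives the same grasp; the last joint's range is limited). The gripper opens to 85 mm and grips with 20 to 120 N. Pads are 22 mm wide; open, the fingers measure 114 mm over their backs; the gripper's body (76 mm by 85 mm) begins 54 mm behind the grasp point. The pads swing forward as they close: fully open they stand 13 mm farther back than shut.
Start: joints at [-1.307, 0.383, 0.044, 1.598, -0.018, 1.161, -0.05], TCP at [0.23, 0.608, 0.204] pointing down, gripper open.
Joint ranges: [-2.61, 2.61], [-0.41, 2.15], [-1.48, 1.57], [0, 2.5], [-1.57, 4.71], [0.05, 1.97], [-2.85, 2.85]. Speed limits (rad/s): [2.79, 2.79, 3.14, 3.14, 3.14, 3.14, 3.14].

## Interface

Orientations are given as a unit quaternion [w, x, y, z].
In Python, from bench import robot, vision, close_job gives the robot as it stands.
- The arm moves only by the tool jog_arm, never from a script. Its argument "targets" is a list of rows, each a list of 3 entries, a list of its own where there are three numbers: the closure, from -1 (fully open) to 1 (shut), then the shift along the tool's x, y, z in m, then the turn about the tool's x in degrees. A call has 1 to 20 rows; each row shifts and turns the pose as measured when the row begins, along the tool's axes as they then stand; what a row does not reach is not made up. A row lasts 1/8 s, in which the tool goes at most 62.5 mm and 10.7 degrees, less where a joint would pass 70% of its speed; a pose out of reach is approached as far as the arm can. A call with a gripper value outside its range is refused whole. The fingers move at their own pace and stop on an object; "grip_force" is the grip in N (left out, the last holds). Time passes only in rows, so rows that do not move let the fingers close. It gives the time, the measured TCP pose, the force and the opening at its end, in the units of the state.
- robot.sense(): the state, without advancing time (a new reading comes with each control period).
- vision.get_image(name): name is "scene" or "top" or "wrist"; returns a dict with "img" (420x560x3 uint8, red, green, blue), "depth" (420x560 float32, m along the optical axis (not along the pixel's ray), 0 where there is no reading), "intrinsics" (3x3 intrinsics, pixels), "pose" (4x4, takes a point from camera to world coordinates). Camera axes: x right, y down, z forward; pixel columns grow to the right and rows downward; lengths in m; the calibration is good to about 2 mm. A picture is of the moment at which its call begins.
- close_job(): hands the job in, once; it reports no verdict.
The state is a dict: "time_s": time; "joint_pos": joint angles; "qd": joint speeds; "joint_torque": joint torques, N m; "tool_pos": TCP position; "tool_rot": TCP orientation; "force": force on the tool from outside, world axes, zero at the start; "moment": the same for the moment, N m; "opening": finger opening in m.
Only numpy, scipy, OpenCV 4.12 (cv2) and the standard library are available. Lean on these libraries where they do the work, as an engineer would, in place of code of your own. Each camera call takes 0.05 s, during which the arm holds its last target. There are 200 camera calls.

## Working session

There is one attempt and no reset: what is moved stays moved. The work goes in short steps, Python scripts to look and compute and a tool call to move; the robot and the scene stay as the last step left them, time stands still between calls to the robot, and variables do not carry over. Pictures are saved under pics/ and viewed, on a budget of 10 in all, crops included, one or two more only if the job needs it, and the job is handed in when it is done.

Besides the shell and the picture viewer there is one more tool, called after "Request:" as name([rows], argument=value, ...), one row to a line, values as JSON. jog_arm: Moves the arm, as the interface text tells. Its arguments: {"type":"object","properties":{"targets":{"type":"array"},"grip_force":{"type":"number"}},"required":["targets"]}

```bash
ls; mkdir -p pics; cat > h.py <<'E'
import numpy as np, cv2
from bench import robot, vision, close_job
from scipy.spatial.transform import Rotation as R
def grab(n):
    d=vision.get_image(n); np.savez(f'{n}.npz',**d); return d
def load(n): return dict(np.load(f'{n}.npz'))
def plane(d,u,v,z):
    K=d['intrinsics'];T=d['pose'];r=T[:3,:3]@np.linalg.inv(K)@np.array([u,v,1.]);o=T[:3,3]
    return o+r*(z-o[2])/r[2]
def cloud(d):
    K=d['intrinsics'];T=d['pose'];h,w=d['depth'].shape;u,v=np.meshgrid(np.arange(w),np.arange(h))
    p=np.stack([(u-K[0,2])/K[0,0],(v-K[1,2])/K[1,1],np.ones_like(u)],-1)*d['depth'][...,None]
    return p@T[:3,:3].T+T[:3,3]
def proj(d,p):
    T=d['pose'];q=T[:3,:3].T@(np.asarray(p)-T[:3,3]);q=d['intrinsics']@q;return q[:2]/q[2]
def save(d,n,crop=None,s=1):
    im=d['img'][...,::-1]
    if crop: a,b,c,e=crop; im=im[b:e,a:c]
    cv2.imwrite('pics/'+n,cv2.resize(im,None,fx=s,fy=s,interpolation=cv2.INTER_CUBIC))
def st():
    s=robot.sense();print({k:np.round(s[k],4).tolist() for k in('time_s','tool_pos','tool_rot','force','moment','opening')});return s
E
python3 - <<'E'
from h import *
s=st();w,x,y,z=s['tool_rot'];print(R.from_quat([x,y,z,w]).as_matrix().round(3))
for n in('scene','top','wrist'):
    d=grab(n);print(n,d['pose'].round(3).tolist());save(d,n+'0.png')
E
```

```text
pics
{'time_s': 0.0, 'tool_pos': [0.2297, 0.607, 0.2031], 'tool_rot': [0.581, -0.4025, 0.5825, 0.4014], 'force': [-0.2097, 0.5398, 0.3945], 'moment': [-0.0269, -0.0092, -0.0096], 'opening': 0.0856}
[[-0.001 -0.935  0.354]
 [-0.003  0.354  0.935]
 [-1.    -0.    -0.003]]
scene [[0.582, -0.474, 0.66, -0.164], [-0.813, -0.322, 0.485, -0.432], [-0.017, -0.819, -0.573, 0.671], [0.0, 0.0, 0.0, 1.0]]
top [[0.021, -0.998, 0.06, 0.473], [-0.999, -0.023, -0.033, 0.086], [0.034, -0.059, -0.998, 0.916], [0.0, 0.0, 0.0, 1.0]]
wrist [[0.355, 0.886, 0.298, 0.153], [0.935, -0.335, -0.116, 0.636], [-0.003, 0.32, -0.947, 0.372], [0.0, 0.0, 0.0, 1.0]]
```

View pics/top0.png

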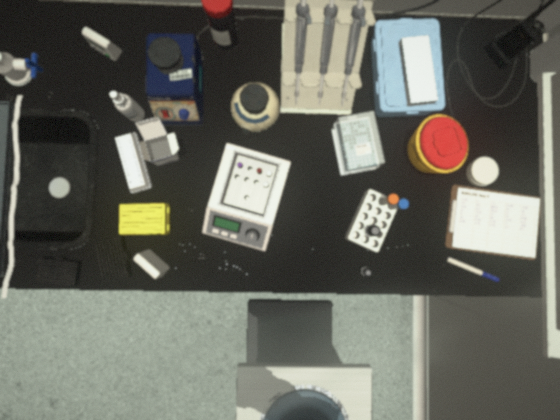

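View pics/scene0.png

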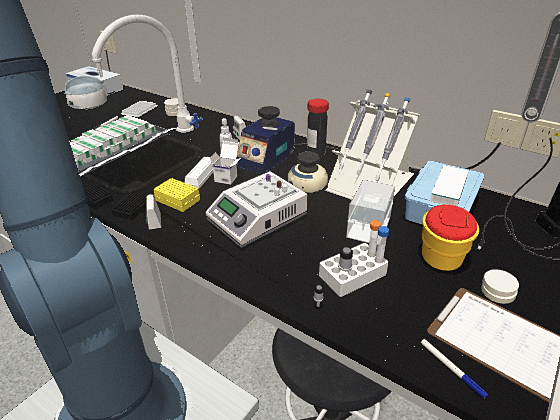

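In the top view, the candidates for the logger are the one standing in the white rack (374,231) and a small one standing on the table (366,272), which is the look-alike. In the scene view they are at (346,258) and (318,296). The heater is at (247,195) in the top view, with its thermowell in the front of the block. I choose the one in the rack and check it in a crop.

```bash
python3 - <<'E'
from h import *
t=load('top');s=load('scene')
a=cv2.resize(t['img'][140:285,195:300],None,fx=4,fy=4,interpolation=cv2.INTER_CUBIC)
b=cv2.resize(t['img'][180:285,335:425],None,fx=4,fy=4,interpolation=cv2.INTER_CUBIC)
c=np.zeros((580,780,3),np.uint8);c[:,:420]=a;c[:420,420:]=b
cv2.imwrite('pics/c1.png',c[...,::-1])
P=cloud(t)
for n,(x0,y0,x1,y1),zr in(('rack',(335,180,425,285),(.028,.046)),('block',(195,140,300,260),(.07,.086)),('logcap',(355,215,395,250),(.095,.125)),('small',(352,260,380,285),(.02,.12)),('caps',(195,140,300,260),(.09,.11))):
    Q=P[y0:y1,x0:x1].reshape(-1,3);m=(Q[:,2]>zr[0])&(Q[:,2]<zr[1]);Q=Q[m]
    if len(Q)<4: print(n,len(Q));continue
    r=cv2.minAreaRect((Q[:,:2]*1000).astype(np.float32));print(n,len(Q),np.median(Q,0).round(4),Q.min(0).round(3),Q.max(0).round(3),r)
E
```

```text
rack 1170 [ 0.494  -0.1448  0.0384] [ 0.367 -0.205  0.028] [ 0.565 -0.09   0.046] ((467.122802734375, -137.49354553222656), (79.41325378417969, 188.59176635742188), 66.22054290771484)
block 4050 [0.5606 0.1369 0.0747] [0.451 0.049 0.07 ] [0.657 0.231 0.085] ((550.05908203125, 143.17788696289062), (149.4893341064453, 187.51734924316406), 75.07939910888672)
logcap 0
small 72 [ 0.3771 -0.1311  0.05  ] [ 0.367 -0.141  0.022] [ 0.385 -0.125  0.055] ((376.42010498046875, -132.72332763671875), (17.461435317993164, 15.980725288391113), 5.6912522315979)
caps 99 [0.593  0.1057 0.0953] [0.56  0.091 0.091] [0.613 0.163 0.099] ((595.8585205078125, 122.95375061035156), (81.08871459960938, 34.05024337768555), 53.793846130371094)
```

View pics/c1.png

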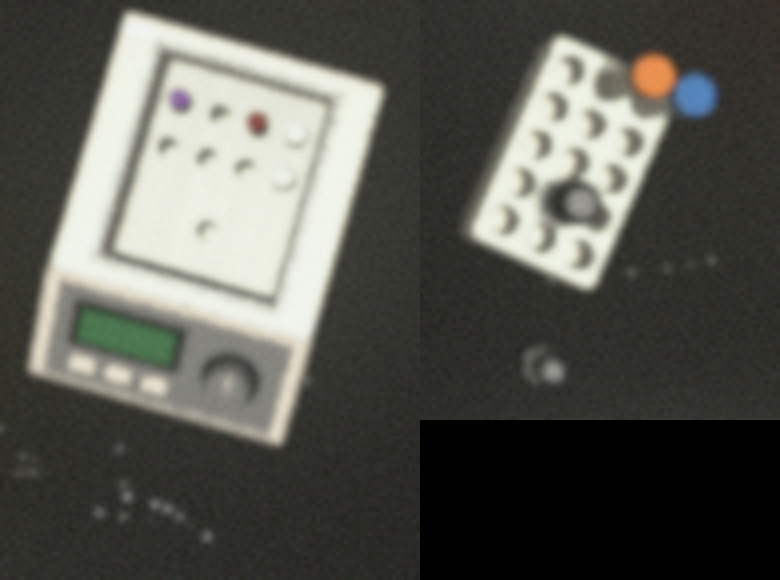

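The crop confirms it: the logger in the rack has the large black cap and grey button at about top pixel (375,231). The small one on the table, at (365,272), is the look-alike. The thermowell shows as a lone crescent at about (246,197). I'll move over to the logger now.

Request:
jog_arm([
  [-1,[-0.03,0,0],0],
  [-1,[0,-0.033,-0.044],0],
  [-1,[0,-0.033,-0.044],0],
  [-1,[0,-0.033,-0.044],0],
  [-1,[0,-0.033,-0.044],0],
  [-1,[0,-0.033,-0.044],0],
  [-1,[0,-0.033,-0.044],0],
  [-1,[0,-0.033,-0.044],0],
  [-1,[0,-0.033,-0.044],0],
  [-1,[0,-0.033,-0.044],0],
  [-1,[0,-0.033,-0.044],0],
  [-1,[0,-0.033,-0.044],0],
  [-1,[0,-0.033,-0.044],0],
  [-1,[0,-0.033,-0.044],0],
  [-1,[0,0,0],0],
  [-1,[0,0,0],0],
])

```text
time_s: 2.15
tool_pos: [0.4325, -0.1021, 0.2321]
tool_rot: [0.582, -0.402, 0.582, 0.402]
force: [0.1, 0.9, -0.4]
opening: 0.0855
```

```bash
python3 - <<'E'
from h import *
st();d=grab('wrist');save(d,'w1.png')
print(d['pose'].round(3).tolist())
E
```

```text
{'time_s': 2.15, 'tool_pos': [0.4325, -0.1021, 0.2321], 'tool_rot': [0.5821, -0.4019, 0.5815, 0.4019], 'force': [0.0834, 0.889, -0.4425], 'moment': [-0.0063, 0.0382, -0.0052], 'opening': 0.0855}
[[0.355, 0.886, 0.299, 0.355], [0.935, -0.336, -0.114, -0.074], [-0.0, 0.32, -0.947, 0.401], [0.0, 0.0, 0.0, 1.0]]
```

View pics/w1.png

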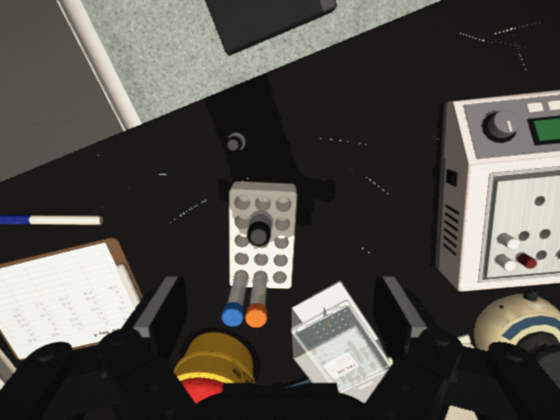

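The wrist view shows the rack at (263,235) with the logger's cap and button at about (259,233), the two tubes at (233,315) and (256,315), and the look-alike at (236,142). The heater is at the right.

```bash
python3 - <<'E'
from h import *
t=load('top');d=load('wrist')
P=cloud(d);m=(P[...,2]>.072)&(P[...,2]<.092);m[:205]=0;m[262:]=0;m[:,:235]=0;m[:,285:]=0
Q=P[m];print(len(Q),np.median(Q,0),Q.min(0),Q.max(0))
m2=m&(P[...,2]>.081);print(m2.sum(),P[m2].mean(0))
c,r=cv2.minEnclosingCircle(np.argwhere(m)[:,::-1].astype(np.float32));print('cap px',c,r,plane(d,*c,.080))
g=cv2.cvtColor(t['img'],cv2.COLOR_RGB2GRAY)
print('top button',plane(t,375.5,231,.0845))
# rack top
m=(abs(P[...,2]-.038)<.004);m[:160]=0;m[310:]=0;m[:,:215]=0;m[:,310:]=0
r=cv2.minAreaRect((P[m][:,:2]*1000).astype(np.float32));print('rack',r)
cv2.imwrite('pics/w1c.png',cv2.resize(d['img'][200:270,220:300,::-1],None,fx=8,fy=8,interpolation=cv2.INTER_CUBIC))
E
```

```text
465 [ 0.47054562 -0.14168039  0.08002661] [ 0.4602291  -0.15562487  0.07207942] [ 0.4849671 -0.1303647  0.0859128]
195 [ 0.47236781 -0.14295852  0.08373034]
cap px (258.3594665527344, 233.77838134765625) 12.238492012023926 [ 0.47114122 -0.14212705  0.08      ]
top button [ 0.47027769 -0.14317386  0.0845    ]
rack ((496.1183776855469, -151.47044372558594), (78.0863265991211, 127.5372314453125), 66.5326156616211)
```

View pics/w1c.png

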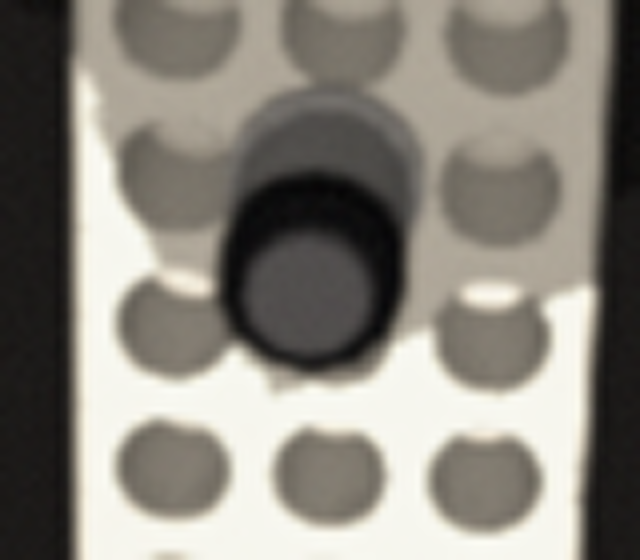

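Request:
jog_arm([
  [-1,[0,-0.051,-0.024],0],
  [-1,[0.03,0,0],0],
  [-1,[0.05,0,0],0],
  [-1,[0.05,0,0],0],
  [-1,[0.03,0,0],0],
  [-1,[0,0,0],0],
])

```text
time_s: 2.95
tool_pos: [0.4747, -0.128, 0.0662]
tool_rot: [0.579, -0.406, 0.575, 0.412]
force: [-0.3, -0.1, 0.9]
opening: 0.0848
```

```bash
cat >> h.py <<'E'
def tool(s=None):
    s=s or st();w,x,y,z=s['tool_rot'];M=R.from_quat([x,y,z,w]).as_matrix();print('M',M.round(4).tolist(),'yaw',np.degrees(np.arctan2(-M[0,2],M[1,2])).round(2));return np.array(s['tool_pos']),M
E
python3 - <<'E'
from h import *
p,M=tool();print(M.T@(np.array([.472,-.1425,.048])-p));print(np.round(robot.sense()['joint_pos'],3))
E
```

```text
{'time_s': 2.95, 'tool_pos': [0.4747, -0.128, 0.0662], 'tool_rot': [0.5791, -0.4062, 0.5745, 0.4118], 'force': [-0.3446, -0.1091, 0.9037], 'moment': [0.0069, -0.0161, 0.0012], 'opening': 0.0848}
M [[0.0006, -0.9437, 0.3309], [0.0102, 0.3309, 0.9436], [-0.9999, 0.0028, 0.0099]] yaw -19.32
[ 0.01803726 -0.00228122 -0.0147541 ]
[-0.525  0.359  0.819  2.113 -0.375  0.815  1.758]
```

Request:
jog_arm([
  [-1,[0,-0.002,-0.015],-1],
  [-1,[0.01,0,0],0],
  [-1,[0.006,0,0],0],
  [-1,[0,0,0],0],
])

```text
time_s: 3.45
tool_pos: [0.4751, -0.1381, 0.0518]
tool_rot: [0.576, -0.413, 0.567, 0.419]
force: [-0.7, 0.3, -0.1]
opening: 0.0856
```

```bash
python3 - <<'E'
from h import *
p,M=tool();print(M.T@(np.array([.472,-.1425,.048])-p))
E
```

```text
{'time_s': 3.45, 'tool_pos': [0.4751, -0.1381, 0.0518], 'tool_rot': [0.576, -0.4133, 0.5674, 0.4189], 'force': [-0.6733, 0.2775, -0.0615], 'moment': [0.0575, 0.0365, 0.0037], 'opening': 0.0856}
M [[0.0052, -0.9516, 0.3074], [0.0137, 0.3074, 0.9515], [-0.9999, -0.0007, 0.0147]] yaw -17.9
[ 0.0037403   0.00154934 -0.00519661]
```

Request:
jog_arm([
  [-1,[0,0.001,-0.005],0],
  [-1,[0.002,0,0],0],
  [-1,[0,0,0],0],
])

```text
time_s: 3.82
tool_pos: [0.4731, -0.1423, 0.0502]
tool_rot: [0.576, -0.414, 0.567, 0.419]
force: [-0.3, 0.8, -0.2]
opening: 0.0853
```

```bash
python3 - <<'E'
from h import *
p,M=tool();print(M.T@(np.array([.472,-.1425,.048])-p))
E
```

```text
{'time_s': 3.825, 'tool_pos': [0.4731, -0.1423, 0.0502], 'tool_rot': [0.5763, -0.4136, 0.5668, 0.419], 'force': [-0.2845, 0.7929, -0.2151], 'moment': [0.0169, 0.008, 0.0447], 'opening': 0.0853}
M [[0.0065, -0.9518, 0.3067], [0.0141, 0.3068, 0.9517], [-0.9999, -0.0018, 0.0154]] yaw -17.86
[ 0.00222192  0.00102865 -0.0005919 ]
```

Request:
jog_arm([
  [-1,[-0.05,0,0],0],
  [-1,[-0.05,0,0],0],
  [-1,[0,0,0],0],
])

```text
time_s: 4.2
tool_pos: [0.4722, -0.1439, 0.1521]
tool_rot: [0.576, -0.413, 0.568, 0.419]
force: [-0.6, -0.5, -0.0]
opening: 0.085
```

```bash
python3 - <<'E'
from h import *
p,M=tool();print(M.T@(np.array([.472,-.1425,.048])-p))
E
```

```text
{'time_s': 4.2, 'tool_pos': [0.4722, -0.1439, 0.1521], 'tool_rot': [0.5755, -0.4132, 0.5678, 0.419], 'force': [-0.5902, -0.5106, -0.0396], 'moment': [-0.0001, -0.0393, 0.0295], 'opening': 0.085}
M [[0.004, -0.9516, 0.3073], [0.013, 0.3074, 0.9515], [-0.9999, 0.0002, 0.0136]] yaw -17.9
[ 0.10415786  0.00061789 -0.00014143]
```

Request:
jog_arm([
  [-1,[0,0,0.03],0],
  [-1,[0,0,0],0],
])

```text
time_s: 4.45
tool_pos: [0.4811, -0.1145, 0.152]
tool_rot: [0.576, -0.413, 0.568, 0.419]
force: [-0.2, -0.8, -0.1]
opening: 0.0856
```

```bash
python3 - <<'E'
from h import *
p,M=tool();print(M.T@(np.array([.472,-.1425,.048])-p))
E
```

```text
{'time_s': 4.45, 'tool_pos': [0.4811, -0.1145, 0.152], 'tool_rot': [0.5759, -0.4126, 0.5678, 0.4191], 'force': [-0.175, -0.7868, -0.0785], 'moment': [-0.0569, 0.0669, 0.0666], 'opening': 0.0856}
M [[0.004, -0.9513, 0.3081], [0.0142, 0.3081, 0.9512], [-0.9999, 0.0006, 0.0148]] yaw -17.95
[ 1.03602495e-01 -3.33421208e-05 -3.09738519e-02]
```

Request:
jog_arm([
  [-1,[0,0,-0.005],0],
  [-1,[0,0,-0.005],0],
  [-1,[0,0,-0.005],0],
  [-1,[0,0,-0.005],0],
  [-1,[0,0,-0.005],0],
  [-1,[0,0,-0.005],0],
])

```text
time_s: 5.2
tool_pos: [0.4681, -0.1478, 0.1496]
tool_rot: [0.575, -0.411, 0.57, 0.418]
force: [0.4, 0.2, -0.7]
opening: 0.0856
```

```bash
python3 - <<'E'
from h import *
p,M=tool();print(M.T@(np.array([.472,-.1425,.048])-p))
E
```

```text
{'time_s': 5.2, 'tool_pos': [0.4681, -0.1478, 0.1496], 'tool_rot': [0.5753, -0.4108, 0.5703, 0.4184], 'force': [0.4347, 0.1818, -0.7492], 'moment': [-0.0514, 0.0187, 0.0396], 'opening': 0.0856}
M [[-0.0006, -0.9499, 0.3125], [0.0128, 0.3124, 0.9499], [-0.9999, 0.0046, 0.012]] yaw -18.21
[ 0.10165351 -0.00252714  0.00503706]
```

Request:
jog_arm([
  [-1,[0.045,-0.002,0.004],0],
  [-1,[0.045,0,0],0],
  [-1,[0.008,0,0],0],
  [-1,[0,0,0],0],
])

```text
time_s: 5.7
tool_pos: [0.475, -0.1446, 0.0519]
tool_rot: [0.577, -0.412, 0.568, 0.417]
force: [1.2, -0.2, -0.2]
opening: 0.0854
```

```bash
python3 - <<'E'
from h import *
p,M=tool();print(M.T@(np.array([.472,-.1425,.048])-p))
E
```

```text
{'time_s': 5.7, 'tool_pos': [0.475, -0.1446, 0.0519], 'tool_rot': [0.5771, -0.4121, 0.5685, 0.417], 'force': [1.1719, -0.218, -0.2304], 'moment': [-0.0709, 0.0561, 0.0048], 'opening': 0.0854}
M [[0.0059, -0.9499, 0.3124], [0.0128, 0.3125, 0.9498], [-0.9999, -0.0016, 0.014]] yaw -18.21
[0.00388431 0.00347483 0.00102652]
```

Request:
jog_arm([
  [-1,[0.004,0.0035,0.001],0],
  [0.2,[0,0,0],0],
  [1,[0,0,0],0],
  [1,[0,0,0],0],
  [1,[0,0,0],0],
  [1,[0,0,0],0],
  [1,[0,0,0],0],
], grip_force=60)

```text
time_s: 6.58
tool_pos: [0.4775, -0.1447, 0.0541]
tool_rot: [0.58, -0.415, 0.565, 0.414]
force: [0.3, -0.5, -0.6]
opening: 0.0165
```

```bash
python3 - <<'E'
from h import *
p,M=tool();d=grab('wrist');save(d,'w2.png')
E
```

```text
{'time_s': 6.575, 'tool_pos': [0.4775, -0.1447, 0.0541], 'tool_rot': [0.5803, -0.415, 0.5651, 0.4143], 'force': [0.298, -0.4936, -0.6174], 'moment': [-0.0325, 0.0575, 0.0711], 'opening': 0.0165}
M [[0.018, -0.9499, 0.3121], [0.0118, 0.3123, 0.9499], [-0.9998, -0.0134, 0.0168]] yaw -18.19
```

View pics/w2.png

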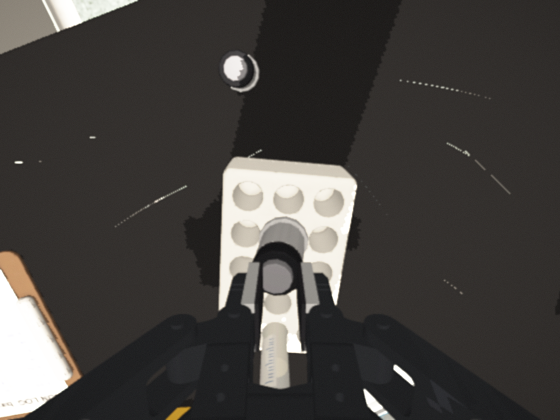

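```bash
python3 - <<'E'
from h import *
st();d=load('wrist');P=cloud(d)
m=(P[...,2]>.075)&(P[...,2]<.09);m[:240]=0;m[296:]=0;m[:,:253]=0;m[:,303:]=0
for a in(.0765,.0795,.082,.0845):
    k=m&(abs(P[...,2]-a)<.0015);print(a,k.sum(),P[k].mean(0).round(4),P[k].min(0).round(4),P[k].max(0).round(4))
print(plane(d,277.5,277,.0845),plane(d,277.5,277,.0905))
cv2.imwrite('pics/w2c.png',cv2.resize(d['img'][215:335,215:340,::-1],None,fx=5,fy=5,interpolation=cv2.INTER_CUBIC))
print(proj(d,[.4775,-.1447,.0541]))
E
```

```text
{'time_s': 6.625, 'tool_pos': [0.4775, -0.1447, 0.0541], 'tool_rot': [0.5803, -0.415, 0.5651, 0.4143], 'force': [-1.3042, 0.2059, 1.4769], 'moment': [-0.0814, 0.0493, -0.0134], 'opening': 0.0162}
0.0765 127 [ 0.4642 -0.1426  0.0765] [ 0.4606 -0.156   0.075 ] [ 0.4731 -0.134   0.078 ]
0.0795 343 [ 0.4667 -0.146   0.0799] [ 0.4607 -0.1563  0.078 ] [ 0.4865 -0.1345  0.081 ]
0.082 521 [ 0.4717 -0.1422  0.0818] [ 0.4611 -0.1566  0.0805] [ 0.487  -0.1338  0.0835]
0.0845 685 [ 0.4724 -0.1473  0.085 ] [ 0.4629 -0.1549  0.083 ] [ 0.487  -0.1329  0.086 ]
[ 0.47371654 -0.14629245  0.0845    ] [ 0.47033597 -0.14523154  0.0905    ]
[281.73703968 254.01485609]
```

View pics/w2c.png

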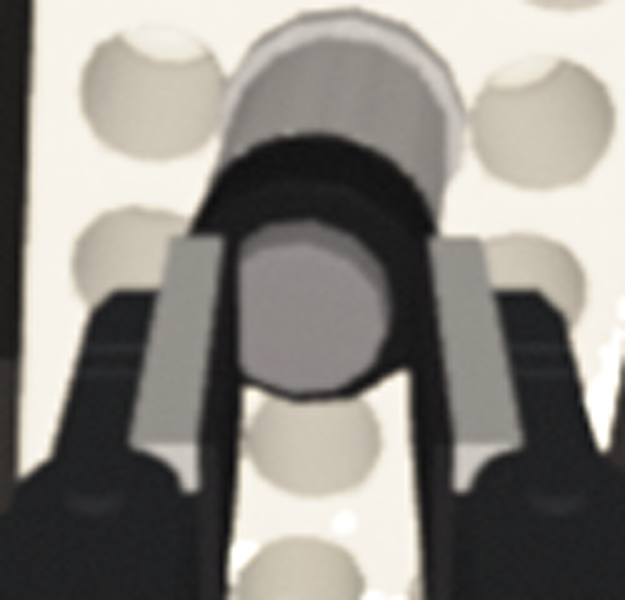

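```bash
python3 - <<'E'
from h import *
p,M=tool();d=load('wrist');P=cloud(d)
for u,v in((254,264),(253,275),(250,290),(247,300),(306,264),(308,275),(312,290),(315,300),(277,277),(277,250),(260,262),(277,245),(298,275)):
    q=P[v,u];print(u,v,q.round(4),(M.T@(q-p)).round(4))
E
```

```text
{'time_s': 6.625, 'tool_pos': [0.4775, -0.1447, 0.0541], 'tool_rot': [0.5803, -0.415, 0.5651, 0.4143], 'force': [-1.3042, 0.2059, 1.4769], 'moment': [-0.0814, 0.0493, -0.0134], 'opening': 0.0162}
M [[0.0179, -0.9499, 0.3121], [0.0118, 0.3123, 0.9499], [-0.9998, -0.0133, 0.0168]] yaw -18.19
254 264 [ 0.4627 -0.1541  0.0863] [-0.0327  0.0107 -0.0131]
253 275 [ 0.4623 -0.1538  0.0971] [-0.0434  0.011  -0.0127]
250 290 [ 0.4625 -0.1544  0.1081] [-0.0544  0.0104 -0.013 ]
247 300 [ 0.4621 -0.155   0.1153] [-0.0616  0.0106 -0.0135]
306 264 [ 0.4705 -0.1313  0.0861] [-0.032   0.0103  0.0111]
308 275 [ 0.4705 -0.1313  0.0962] [-0.0421  0.0102  0.0112]
312 290 [ 0.4709 -0.1309  0.1075] [-0.0534  0.0098  0.0119]
315 300 [ 0.4703 -0.1304  0.1155] [-0.0614  0.0104  0.0123]
277 277 [ 0.4728 -0.1463  0.0859] [-0.032   0.0035 -0.0024]
277 250 [ 0.4622 -0.1427  0.0801] [-0.0263  0.0148 -0.0024]
260 262 [ 0.464  -0.1518  0.0833] [-0.0296  0.0101 -0.0105]
277 245 [ 0.4618 -0.1425  0.0754] [-0.0216  0.0153 -0.0025]
298 275 [ 0.4698 -0.1356  0.095 ] [-0.041   0.0096  0.0069]
```

```bash
python3 - <<'E'
from h import *
d0=load('wrist');s=robot.sense();d=grab('wrist')
p,M=tool(robot.sense());T=d['pose']
print((M.T@(T[:3,3]-p)).round(4),(M.T@T[:3,:3]).round(3).tolist())
P=cloud(d)
h=P[:,:,2]
for v in range(235,300,4): print(v,*[f"{P[v,u,2]:.4f}" for u in(250,254,258,265,277,290,300,306,310)])
t=grab('top');save(t,'t2.png');Pt=cloud(t)
q=proj(t,[.472,-.1425,.09]);print(q)
E
```

```text
M [[0.018, -0.9499, 0.312], [0.0117, 0.3122, 0.9499], [-0.9998, -0.0134, 0.0168]] yaw -18.18
[-0.169  0.082 -0.001] [[0.001, -0.32, 0.947], [-0.001, -0.947, -0.32], [1.0, -0.001, -0.001]]
235 0.0189 0.0207 0.0279 0.0556 0.0626 0.0604 0.0514 0.0440 0.0135
239 0.0263 0.0279 0.0354 0.0621 0.0681 0.0647 0.0551 0.0456 0.0216
243 0.0325 0.0354 0.0381 0.0682 0.0724 0.0687 0.0603 0.0452 0.0299
247 0.0380 0.0382 0.0639 0.0729 0.0770 0.0724 0.0626 0.0460 0.0360
251 0.0394 0.0389 0.0726 0.0786 0.0813 0.0771 0.0671 0.0374 0.0372
255 0.0384 0.0372 0.0783 0.0800 0.0808 0.0806 0.0711 0.0376 0.0367
259 0.0080 0.0781 0.0790 0.0799 0.0814 0.0816 0.0755 0.0382 0.0377
263 0.0851 0.0838 0.0850 0.0813 0.0847 0.0819 0.0861 0.0857 0.0848
267 0.0883 0.0884 0.0887 0.0858 0.0851 0.0817 0.0895 0.0884 0.0882
271 0.0927 0.0933 0.0926 0.0860 0.0865 0.0855 0.0933 0.0924 0.0927
275 0.0949 0.0962 0.0950 0.2219 0.0863 0.0861 0.0958 0.0975 0.0959
279 0.0991 0.0989 0.1000 0.0844 0.0850 0.0864 0.1001 0.0985 0.0995
283 0.1029 0.1026 0.1020 0.0850 0.0854 0.0867 0.1031 0.1035 0.1035
287 0.1050 0.1064 0.1056 0.0847 0.0850 0.0823 0.1056 0.1058 0.1060
291 0.1091 0.1076 0.1088 0.0805 0.0851 0.0815 0.1091 0.1085 0.1094
295 0.1119 0.1108 0.1126 0.0363 0.0799 0.0366 0.1103 0.1116 0.1121
299 0.1152 0.1145 0.1136 0.0273 0.0195 0.0292 0.1106 0.1140 0.1154
[375.88888123 230.22484402]
```

Request:
jog_arm([
  [-1,[0,0,0],0],
  [-1,[0,0,0],0],
  [-1,[0,0,0],0],
  [-1,[0,0,0],0],
  [-1,[0,0,0],0],
])

```text
time_s: 7.35
tool_pos: [0.477, -0.144, 0.0534]
tool_rot: [0.58, -0.415, 0.565, 0.415]
force: [0.9, 0.2, 0.2]
opening: 0.0854
```

```bash
python3 - <<'E'
from h import *
print(robot.tcp_to_grasp,[a for a in dir(robot) if a[0]!='_'])
d=grab('wrist');p,M=tool(robot.sense());print(p,robot.sense()['opening']);P=cloud(d);L=(P-p)@M
# finger points: |tool z| in .03-.07, tool x between -.07 and 0
m=(abs(L[...,2])>.035)&(abs(L[...,2])<.065)&(abs(L[...,1])<.014)&(L[...,0]>-.09)&(L[...,0]<.0)
for sg in(1,-1):
    q=L[m&(np.sign(L[...,2])==sg)];print(sg,len(q),q[:,0].max().round(4),np.percentile(q[:,0],[50,90,97]).round(4),abs(q[:,2]).min().round(4))
m=(P[...,2]>.082)&(P[...,2]<.088)&(np.hypot(P[...,0]-.472,P[...,1]+.1435)<.015);print('button',P[m].mean(0),L[m].mean(0))
save(d,'w3.png')
E
```

```text
0.0187 ['PlanningError', 'sense', 'tcp_to_grasp']
M [[0.0167, -0.9501, 0.3114], [0.0121, 0.3117, 0.9501], [-0.9998, -0.0121, 0.0167]] yaw -18.15
[ 0.47703714 -0.14400279  0.05342914] 0.08545392083573994
1 4843 -0.0382 [-0.0712 -0.0497 -0.0442] 0.0369
-1 4692 -0.0383 [-0.0707 -0.0496 -0.0442] 0.039
button [ 0.47444331 -0.1416945   0.08384106] [-0.03042081  0.00281532  0.00189446]
```

View pics/w3.png

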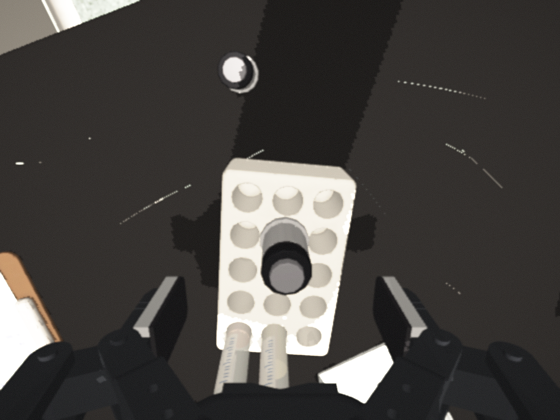

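The depth shows the finger ends about 30 mm short of the stated TCP: at this height they only pinched the button's sides, at z 0.084. I've opened them again, and the logger still stands at (287,270). I'll go deeper by that offset, in steps, watching the force.

Request:
jog_arm([
  [-1,[0.01,0.003,0.002],0],
  [-1,[0.01,0,0],0],
  [-1,[0,0,0],0],
])

```text
time_s: 7.78
tool_pos: [0.4746, -0.1403, 0.0317]
tool_rot: [0.58, -0.415, 0.565, 0.415]
force: [0.3, -0.7, 0.2]
opening: 0.0855
```

```bash
cat > m.py <<'E'
from h import *
d=grab('wrist');p,M=tool();P=cloud(d);L=(P-p)@M
m=(abs(L[...,2])>.035)&(abs(L[...,2])<.065)&(abs(L[...,1])<.014)&(L[...,0]>-.09)&(L[...,0]<.0)
for sg in(1,-1):
    q=P[m&(np.sign(L[...,2])==sg)];print('tip z',np.percentile(q[:,2],[.5,2]).round(4))
m=(P[...,2]>.082)&(P[...,2]<.088)&(np.hypot(P[...,0]-.472,P[...,1]+.1425)<.012);print('button',P[m].mean(0),L[m].mean(0),m.sum())
E
python3 m.py
```

```text
{'time_s': 7.825, 'tool_pos': [0.4748, -0.1405, 0.032], 'tool_rot': [0.5798, -0.4148, 0.5653, 0.415], 'force': [0.3267, 0.0696, 0.4395], 'moment': [-0.0241, 0.0209, -0.0297], 'opening': 0.0853}
M [[0.0164, -0.9502, 0.3113], [0.0123, 0.3115, 0.9502], [-0.9998, -0.0118, 0.0168]] yaw -18.14
tip z [0.0363 0.0371]
tip z [0.0363 0.0369]
button [ 0.47431425 -0.14161042  0.08381917] [-0.0518146  -0.00047189 -0.00035297] 1103
```

Request:
jog_arm([
  [-1,[0.006,0,0],0],
  [-1,[0.005,0,0],0],
  [0.3,[0,0,0],0],
  [0.3,[0,0,0],0],
  [0.3,[0,0,0],0],
])

```text
time_s: 8.45
tool_pos: [0.4755, -0.1408, 0.0205]
tool_rot: [0.58, -0.415, 0.565, 0.415]
force: [-0.4, -0.1, -0.2]
opening: 0.0319
```

```bash
python3 m.py; python3 - <<'E'
from h import *
d=load('wrist')
s=robot.sense();save(d,'w4.png')
E
```

```text
{'time_s': 8.5, 'tool_pos': [0.4756, -0.1408, 0.0205], 'tool_rot': [0.58, -0.415, 0.5652, 0.4146], 'force': [0.2298, -0.2129, 0.1071], 'moment': [-0.0666, 0.0397, 0.0202], 'opening': 0.0298}
M [[0.0173, -0.9501, 0.3115], [0.0119, 0.3117, 0.9501], [-0.9998, -0.0127, 0.0167]] yaw -18.15
tip z [0.0363 0.037 ]
tip z [0.0361 0.0369]
button [ 0.47426656 -0.14151766  0.08383348] [-6.33020732e-02  2.09539469e-04 -7.12762240e-05] 1265
```

View pics/w4.png

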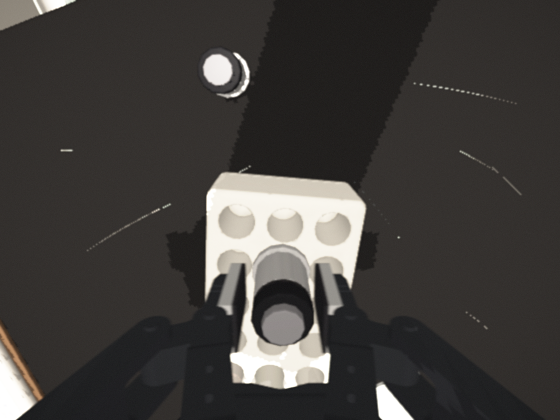

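The fingers now straddle the body, with the cap at (283,315). I'll close and lift a little.

Request:
jog_arm([
  [1,[0,0,0],0],
  [1,[0,0,0],0],
  [1,[0,0,0],0],
  [1,[0,0,0],0],
], grip_force=60)

```text
time_s: 9.0
tool_pos: [0.4757, -0.1408, 0.0208]
tool_rot: [0.58, -0.415, 0.565, 0.415]
force: [0.4, -0.4, -0.4]
opening: 0.0247
```

```bash
python3 m.py; python3 - <<'E'
from h import *
d=load('wrist');p,M=tool(robot.sense());P=cloud(d);L=(P-p)@M
m=(abs(L[...,2])>.014)&(abs(L[...,2])<.021)&(L[...,1]>.006)&(L[...,1]<.014)&(L[...,0]>-.09)&(P[...,2]>.045)
for sg in(1,-1):
    q=P[m&(np.sign(L[...,2])==sg)];print('tip z',len(q),np.percentile(q[:,2],[.5,2,10]).round(4))
E
```

```text
{'time_s': 9.05, 'tool_pos': [0.4757, -0.1408, 0.0208], 'tool_rot': [0.5802, -0.415, 0.565, 0.4146], 'force': [0.6226, -0.8252, -0.6348], 'moment': [-0.07, -0.0316, 0.0181], 'opening': 0.0247}
M [[0.0177, -0.9501, 0.3115], [0.012, 0.3117, 0.9501], [-0.9998, -0.0131, 0.0169]] yaw -18.15
tip z [0.0361 0.0368]
tip z [0.0361 0.0367]
button [ 0.4738468  -0.14269723  0.08400958] [-0.06323835  0.00030334 -0.00130893] 1300
M [[0.0177, -0.9501, 0.3115], [0.012, 0.3117, 0.9501], [-0.9998, -0.0131, 0.0169]] yaw -18.15
tip z 1323 [0.0522 0.0547 0.0621]
tip z 1416 [0.0512 0.053  0.061 ]
```

Request:
jog_arm([
  [1,[-0.02,0,0],0],
  [1,[-0.05,0,0],0],
  [1,[-0.06,0,0],0],
  [1,[-0.04,0,0],0],
  [1,[0,0,0],0],
])

```text
time_s: 9.68
tool_pos: [0.4715, -0.1423, 0.1938]
tool_rot: [0.579, -0.414, 0.566, 0.416]
force: [-0.7, -0.2, -1.3]
opening: 0.0246
```

```bash
python3 - <<'E'
from h import *
p,M=tool();print(robot.sense()['opening'])
d=load('top');P=cloud(d)
for z in(.078,): print('bore approx',plane(d,246.3,197.5,z))
g=cv2.cvtColor(d['img'],cv2.COLOR_RGB2GRAY)
# block top light region; fit rectangle, by white contour inside dark frame
m=(P[...,2]>.0755)&(P[...,2]<.083);m[:140]=0;m[265:]=0;m[:,:195]=0;m[:,300:]=0
k=cv2.morphologyEx((m*255).astype(np.uint8),cv2.MORPH_OPEN,np.ones((3,3)))
n,l,s,c=cv2.connectedComponentsWithStats(k);i=1+s[1:,4].argmax();q=np.argwhere(l==i)[:,::-1]
W=np.array([plane(d,u,v,.078)[:2]*1000 for u,v in q],np.float32);print('block',cv2.minAreaRect(W))
# grey threshold for block
k=((g>150)*255).astype(np.uint8);cs,_=cv2.findContours(k,cv2.RETR_LIST,cv2.CHAIN_APPROX_NONE)
for c in cs:
    a=cv2.contourArea(c)
    if 1500<a<9000:
        W=np.array([plane(d,u,v,.078)[:2]*1000 for u,v in c[:,0]],np.float32);r=cv2.minAreaRect(W);print(a,r)
E
```

```text
{'time_s': 9.675, 'tool_pos': [0.4715, -0.1423, 0.1938], 'tool_rot': [0.5792, -0.4138, 0.5663, 0.4156], 'force': [-0.7324, -0.2314, -1.27], 'moment': [0.0005, 0.0525, 0.0376], 'opening': 0.0246}
M [[0.0133, -0.95, 0.312], [0.0128, 0.3122, 0.9499], [-0.9998, -0.0087, 0.0163]] yaw -18.18
0.024603129765597982
bore approx [0.53795843 0.14211146 0.078     ]
block ((567.1639404296875, 135.50381469726562), (90.02411651611328, 110.12091064453125), 75.09847259521484)
3807.5 ((496.0096435546875, -414.1016845703125), (198.337158203125, 137.0355987548828), 83.57608032226562)
6167.5 ((541.4945678710938, 144.32330322265625), (149.97085571289062, 206.02391052246094), 75.0424575805664)
2422.5 ((522.9068603515625, -542.5400390625), (29.195959091186523, 643.6900024414062), 89.8381118774414)
```

Block fit from the top view: 90.0 x 110.1 mm, centre (0.567, 0.1355), yaw -14.9°. That puts the bore at about (0.538, 0.143), and the visible crescent gives (0.538, 0.142). I'll carry the logger there, stem high.

Request:
jog_arm([
  [1,[0,0.004,0.03],0],
  [1,[0,0.004,0.05],0],
  [1,[0,0.004,0.05],0],
  [1,[0,0.004,0.05],0],
  [1,[0,0.004,0.05],0],
  [1,[0,0.004,0.04],0],
  [1,[0,0.003,0.02],0],
  [1,[0,0,0],0],
])

```text
time_s: 10.68
tool_pos: [0.5302, 0.1473, 0.1861]
tool_rot: [0.574, -0.41, 0.573, 0.416]
force: [0.4, -1.1, -0.9]
opening: 0.0245
```

```bash
python3 - <<'E'
from h import *
p,M=tool();e=p+M[:,0]*.0148;print('stem',e);print(M.T@(np.array([.538,.1428,.108])-e))
E
```

```text
{'time_s': 10.675, 'tool_pos': [0.5302, 0.1473, 0.1861], 'tool_rot': [0.5743, -0.4099, 0.5734, 0.4162], 'force': [0.4186, -1.0692, -0.9343], 'moment': [-0.0426, -0.0187, 0.0046], 'opening': 0.0245}
M [[-0.0042, -0.9483, 0.3175], [0.008, 0.3174, 0.9483], [-1.0, 0.0065, 0.0063]] yaw -18.51
stem [0.53016076 0.14738857 0.17132608]
[ 0.06325397 -0.00930246 -0.00225863]
```

Request:
jog_arm([
  [1,[0.02,-0.009,-0.002],0],
  [1,[0.03,0,0],0],
  [1,[0.011,0,0],0],
  [1,[0,0,0],0],
])

```text
time_s: 11.18
tool_pos: [0.5371, 0.1329, 0.1232]
tool_rot: [0.575, -0.407, 0.577, 0.412]
force: [0.7, 1.2, -0.4]
opening: 0.0243
```

```bash
python3 - <<'E'
from h import *
p,M=tool();e=p+M[:,0]*.0148;print('stem',e);print(M.T@(np.array([.538,.1428,.108])-e))
d=grab('wrist');print(proj(d,e),proj(d,[.538,.1428,.078]))
u,v=proj(d,[.538,.1428,.085]).astype(int);u0,v0=u-60,v-60
save(d,'w5.png',(u-70,v-75,u+70,v+45),5);print(u-70,v-75)
E
```

```text
{'time_s': 11.175, 'tool_pos': [0.5371, 0.1329, 0.1232], 'tool_rot': [0.5754, -0.4073, 0.5771, 0.4123], 'force': [0.6821, 1.2229, -0.4429], 'moment': [0.0059, -0.0504, 0.017], 'opening': 0.0243}
M [[-0.006, -0.9446, 0.3282], [0.0044, 0.3282, 0.9446], [-1.0, 0.0071, 0.0022]] yaw -19.16
stem [0.53700779 0.13298995 0.10843109]
[0.00046805 0.0022792  0.00959132]
[281.62514624 243.35787558] [295.09302814 222.7390667 ]
225 151
```

View pics/w5.png

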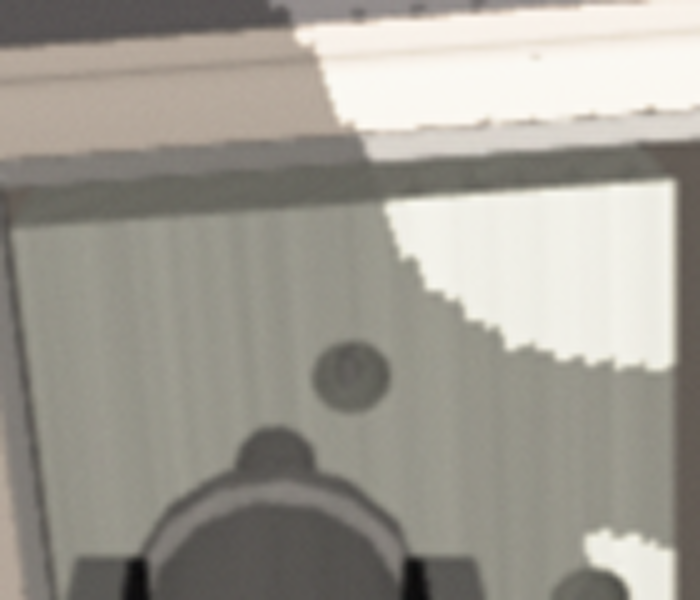

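```bash
python3 - <<'E'
from h import *
p,M=tool();d=load('wrist')
b=plane(d,295,225.8,.078);r=plane(d,279.8,236.2,p[2]-.0148)
h=np.array([M[0,1],M[1,1],0]);e=r-h*.005
print('bore',b,'stem',e,'tcp->stem',M.T@(e-p));print('shift',M.T@(b-e))
E
```

```text
{'time_s': 11.225, 'tool_pos': [0.5374, 0.1329, 0.1237], 'tool_rot': [0.5757, -0.4074, 0.5768, 0.4122], 'force': [0.3358, 0.3285, -0.3302], 'moment': [-0.0561, 0.0129, 0.0164], 'opening': 0.0242}
M [[-0.0053, -0.9446, 0.3283], [0.0047, 0.3283, 0.9446], [-1.0, 0.0065, 0.0027]] yaw -19.16
bore [0.54013885 0.14202117 0.078     ] stem [0.5367174  0.13191399 0.10892565] tcp->stem [ 0.01479856  0.00023638 -0.00123594]
shift [ 0.03095437 -0.00011611  0.01058633]
```

Request:
jog_arm([
  [1,[0,0,0.0105],0],
  [1,[0.01,0,0],0],
  [1,[0.011,0,0],0],
  [1,[0,0,0],0],
])

```text
time_s: 11.72
tool_pos: [0.5429, 0.1448, 0.1039]
tool_rot: [0.577, -0.408, 0.575, 0.412]
force: [-0.0, -0.1, -0.4]
opening: 0.0246
```

```bash
python3 - <<'E'
from h import *
p,M=tool()
d=grab('wrist');e=p+M@[.0148,.0002,-.0012];u,v=proj(d,e).astype(int)
save(d,'w6.png',(u-45,v-45,u+45,v+30),8);print(u-45,v-45,e,proj(d,[.540,.142,.078]))
E
```

```text
{'time_s': 11.725, 'tool_pos': [0.5429, 0.1448, 0.1039], 'tool_rot': [0.5772, -0.4077, 0.5749, 0.4124], 'force': [-0.0207, -0.139, -0.3507], 'moment': [0.0138, 0.0197, -0.0812], 'opening': 0.0246}
M [[-0.0012, -0.9449, 0.3274], [0.0074, 0.3273, 0.9449], [-1.0, 0.0035, 0.0066]] yaw -19.11
234 197 [0.54229391 0.14381377 0.08907577] [275.67524133 233.75268796]
```

View pics/w6.png

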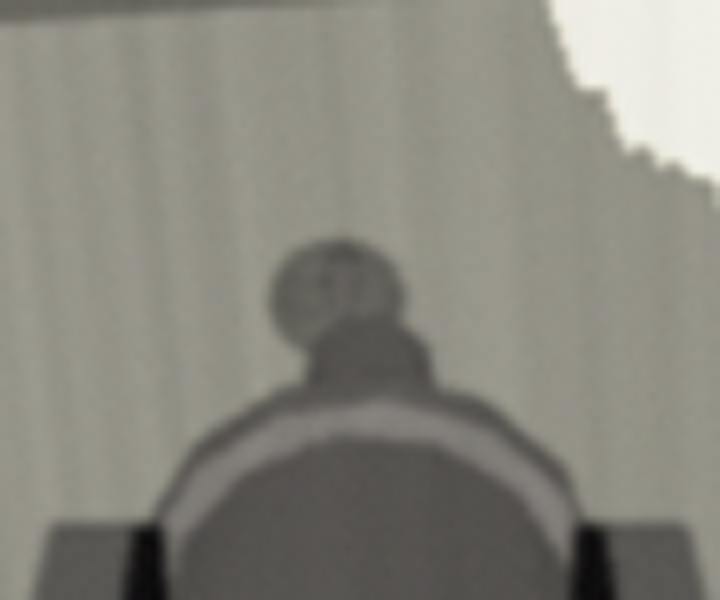

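```bash
python3 - <<'E'
from h import *
p,M=tool();d=load('wrist')
b=plane(d,275.8,234.4,.078);r=plane(d,279.8,236.1,p[2]-.0148)
h=np.array([M[0,1],M[1,1],0]);e=r-h*.005
print('bore',b,'stem',e,'tcp->stem',M.T@(e-p));print('shift',M.T@(b-e))
E
```

```text
{'time_s': 11.775, 'tool_pos': [0.5434, 0.1448, 0.1044], 'tool_rot': [0.5776, -0.4078, 0.5746, 0.4123], 'force': [0.428, 1.1299, -1.3948], 'moment': [-0.0275, 0.0207, -0.0081], 'opening': 0.0245}
M [[-0.0003, -0.9449, 0.3275], [0.0076, 0.3275, 0.9448], [-1.0, 0.0028, 0.0071]] yaw -19.12
bore [0.54044856 0.14192704 0.078     ] stem [0.54257194 0.14383534 0.08955369] tcp->stem [ 0.01479281  0.0003994  -0.00123218]
shift [ 0.0115395   0.00134955 -0.00258009]
```

Request:
jog_arm([
  [1,[0.003,0.0013,-0.0026],0],
  [1,[0.004,0,0],0],
  [1,[0.002,0,0],0],
])

```text
time_s: 12.15
tool_pos: [0.5415, 0.1424, 0.0952]
tool_rot: [0.578, -0.408, 0.574, 0.412]
force: [-1.1, -0.1, -1.1]
opening: 0.0246
```

```bash
cat > e.py <<'E'
from h import *
p,M=tool();e=p+M@[.0148,.0003,-.0012];print('stem',e.round(4),'shift',(M.T@(np.array([.5404,.1419,.078])-e)).round(4))
E
python3 e.py
```

```text
{'time_s': 12.15, 'tool_pos': [0.5415, 0.1424, 0.0952], 'tool_rot': [0.5779, -0.4077, 0.5744, 0.412], 'force': [-1.0871, -0.1332, -1.0644], 'moment': [-0.0188, -0.0021, 0.0516], 'opening': 0.0246}
M [[0.0005, -0.9447, 0.3279], [0.0078, 0.3279, 0.9447], [-1.0, 0.0021, 0.0075]] yaw -19.14
stem [0.5408 0.1415 0.0804] shift [0.0024 0.0005 0.0002]
```

Request:
jog_arm([
  [1,[0.0015,0.0005,0],0],
  [1,[0.0015,0,0],0],
  [1,[0.0015,0,0],0],
  [1,[0.0015,0,0],0],
])

```text
time_s: 12.65
tool_pos: [0.5412, 0.1426, 0.0889]
tool_rot: [0.578, -0.408, 0.574, 0.412]
force: [-0.5, -0.3, -0.9]
opening: 0.0242
```

```bash
python3 e.py
```

```text
{'time_s': 12.65, 'tool_pos': [0.5412, 0.1426, 0.0889], 'tool_rot': [0.578, -0.4078, 0.5743, 0.412], 'force': [-0.4849, -0.2873, -0.9261], 'moment': [-0.0093, 0.0143, -0.0281], 'opening': 0.0242}
M [[0.0008, -0.9447, 0.328], [0.008, 0.328, 0.9447], [-1.0, 0.0019, 0.0078]] yaw -19.15
stem [0.5405 0.1417 0.0741] shift [-0.0039  0.0002  0.0002]
```

The stem end is 4 mm below the block's top with no contact force, so it is in the bore. I'll go on down.

Request:
jog_arm([
  [1,[0.0015,0,0],0],
  [1,[0.0015,0,0],0],
  [1,[0.0015,0,0],0],
  [1,[0.0015,0,0],0],
])

```text
time_s: 13.15
tool_pos: [0.5413, 0.1428, 0.0826]
tool_rot: [0.578, -0.408, 0.574, 0.412]
force: [-0.6, -0.5, -0.8]
opening: 0.0245
```

```bash
python3 e.py
```

```text
{'time_s': 13.15, 'tool_pos': [0.5413, 0.1428, 0.0826], 'tool_rot': [0.5781, -0.4078, 0.5742, 0.412], 'force': [-0.6187, -0.4981, -0.8425], 'moment': [0.028, 0.046, 0.0162], 'opening': 0.0245}
M [[0.001, -0.9447, 0.3278], [0.008, 0.3278, 0.9447], [-1.0, 0.0017, 0.0079]] yaw -19.14
stem [0.5406 0.1419 0.0678] shift [-0.0102  0.0002  0.    ]
```

Request:
jog_arm([
  [1,[0.002,0,0],0],
  [1,[0.002,0,0],0],
  [1,[0.002,0,0],0],
])

```text
time_s: 13.52
tool_pos: [0.5407, 0.1431, 0.0763]
tool_rot: [0.578, -0.407, 0.575, 0.413]
force: [-1.7, 0.6, 3.9]
opening: 0.0246
```

```bash
python3 e.py
```

```text
{'time_s': 13.525, 'tool_pos': [0.5407, 0.1431, 0.0763], 'tool_rot': [0.5777, -0.4074, 0.5746, 0.4126], 'force': [-1.7478, 0.5718, 3.8803], 'moment': [-0.0486, 0.4221, -0.0067], 'opening': 0.0246}
M [[-0.0006, -0.9448, 0.3277], [0.0085, 0.3276, 0.9448], [-1.0, 0.0034, 0.0078]] yaw -19.13
stem [0.54   0.1422 0.0615] shift [-0.0165 -0.0004 -0.    ]
```

Spring contact as expected (about 4 N). I'll keep going.

Request:
jog_arm([
  [1,[0.002,0,0],0],
  [1,[0.002,0,0],0],
  [1,[0.002,0,0],0],
])

```text
time_s: 13.9
tool_pos: [0.5408, 0.1431, 0.0721]
tool_rot: [0.578, -0.407, 0.575, 0.413]
force: [-2.2, -0.2, 6.0]
opening: 0.0244
```

```bash
python3 e.py
```

```text
{'time_s': 13.9, 'tool_pos': [0.5408, 0.1431, 0.0721], 'tool_rot': [0.5776, -0.4066, 0.5748, 0.4132], 'force': [-2.2382, -0.2168, 6.0223], 'moment': [-0.0352, 0.6815, -0.016], 'opening': 0.0244}
M [[-0.0022, -0.9447, 0.328], [0.0099, 0.328, 0.9446], [-0.9999, 0.0053, 0.0086]] yaw -19.15
stem [0.54   0.1422 0.0573] shift [-0.0207 -0.0003  0.    ]
```

Request:
jog_arm([
  [1,[0.002,0,0],0],
  [1,[0.002,0,0],0],
  [1,[0.002,0,0],0],
])

```text
time_s: 14.28
tool_pos: [0.5408, 0.1431, 0.0683]
tool_rot: [0.578, -0.406, 0.575, 0.414]
force: [-2.9, 0.5, 6.7]
opening: 0.0246
```

```bash
python3 e.py
```

```text
{'time_s': 14.275, 'tool_pos': [0.5408, 0.1431, 0.0683], 'tool_rot': [0.5775, -0.4056, 0.575, 0.414], 'force': [-2.8525, 0.4868, 6.717], 'moment': [-0.1621, 0.7482, -0.0519], 'opening': 0.0246}
M [[-0.004, -0.9446, 0.3283], [0.0118, 0.3283, 0.9445], [-0.9999, 0.0077, 0.0098]] yaw -19.17
stem [0.54   0.1422 0.0535] shift [-0.0245 -0.0003  0.0001]
```

Request:
jog_arm([
  [1,[0.0025,0,0],0],
  [1,[0.0025,0,0],0],
  [1,[0.0025,0,0],0],
])

```text
time_s: 14.65
tool_pos: [0.5407, 0.143, 0.0631]
tool_rot: [0.577, -0.404, 0.575, 0.415]
force: [-2.3, -0.6, 6.9]
opening: 0.0248
```

```bash
python3 e.py
```

```text
{'time_s': 14.65, 'tool_pos': [0.5407, 0.143, 0.0631], 'tool_rot': [0.5774, -0.4045, 0.5753, 0.4148], 'force': [-2.3251, -0.5628, 6.878], 'moment': [-0.0928, 0.7315, 0.0048], 'opening': 0.0248}
M [[-0.006, -0.9444, 0.3288], [0.0137, 0.3287, 0.9443], [-0.9999, 0.0102, 0.011]] yaw -19.2
stem [0.54   0.1422 0.0483] shift [-0.0297 -0.0002  0.0002]
```

Request:
jog_arm([
  [1,[0.002,0,0],0],
  [1,[0.002,0,0],0],
])

```text
time_s: 14.9
tool_pos: [0.5407, 0.143, 0.0607]
tool_rot: [0.577, -0.404, 0.575, 0.415]
force: [-3.3, -0.5, 9.2]
opening: 0.0244
```

```bash
python3 e.py
```

```text
{'time_s': 14.9, 'tool_pos': [0.5407, 0.143, 0.0607], 'tool_rot': [0.5773, -0.4037, 0.5754, 0.4154], 'force': [-3.2949, -0.5174, 9.2017], 'moment': [-0.1261, 0.9066, -0.0095], 'opening': 0.0244}
M [[-0.0074, -0.9443, 0.329], [0.015, 0.3288, 0.9443], [-0.9999, 0.0119, 0.0118]] yaw -19.21
stem [0.5399 0.1422 0.0459] shift [-0.0321 -0.0002  0.0003]
```

Request:
jog_arm([
  [1,[0.0025,0,0],0],
  [1,[0.0025,0,0],0],
])

```text
time_s: 15.15
tool_pos: [0.5407, 0.1431, 0.0605]
tool_rot: [0.577, -0.402, 0.576, 0.417]
force: [-7.7, -0.9, 19.8]
opening: 0.0246
```

```bash
python3 e.py
```

```text
{'time_s': 15.15, 'tool_pos': [0.5407, 0.1431, 0.0605], 'tool_rot': [0.5769, -0.4018, 0.576, 0.4172], 'force': [-7.6624, -0.9491, 19.7567], 'moment': [-0.4099, 1.7211, -0.0071], 'opening': 0.0246}
M [[-0.0115, -0.9442, 0.3293], [0.0184, 0.3291, 0.9441], [-0.9998, 0.0169, 0.0136]] yaw -19.23
stem [0.5398 0.1424 0.0457] shift [-0.0323 -0.0002  0.0002]
```

Request:
jog_arm([
  [1,[0.004,0,0],0],
  [1,[0.004,0,0],0],
])

```text
time_s: 15.4
tool_pos: [0.5406, 0.1433, 0.0605]
tool_rot: [0.576, -0.399, 0.577, 0.42]
force: [-10.7, -1.8, 28.0]
opening: 0.0247
```

```bash
python3 e.py
```

```text
{'time_s': 15.4, 'tool_pos': [0.5406, 0.1433, 0.0605], 'tool_rot': [0.5763, -0.3988, 0.5766, 0.4199], 'force': [-10.6926, -1.791, 27.9675], 'moment': [-0.6589, 2.4814, 0.0457], 'opening': 0.0247}
M [[-0.0177, -0.9439, 0.3297], [0.024, 0.3293, 0.9439], [-0.9996, 0.0246, 0.0168]] yaw -19.25
stem [0.5396 0.1426 0.0457] shift [-0.0324 -0.0001  0.0002]
```

The logger stopped 32.3 mm down with the force rising to 28 N, so the flange is on the block. I'll relax and release.

Request:
jog_arm([
  [1,[0,0,0],0],
  [0.2,[0,0,0],0],
  [-0.3,[0,0,0],0],
  [-1,[0,0,0],0],
  [-1,[0,0,0],0],
  [-1,[0,0,0],0],
])

```text
time_s: 16.15
tool_pos: [0.5417, 0.1431, 0.0604]
tool_rot: [0.577, -0.399, 0.576, 0.419]
force: [0.8, -0.1, 1.5]
opening: 0.0853
```

```bash
python3 - <<'E'
from h import *
p,M=tool();d=grab('wrist');P=cloud(d);L=(P-p)@M
m=(P[...,2]>.118)&(P[...,2]<.132)&(np.hypot(P[...,0]-.540,P[...,1]-.142)<.016)
for lo,hi in((.118,.1225),(.1225,.132)):
    k=m&(P[...,2]>lo)&(P[...,2]<hi);print(k.sum(),np.median(P[k],0),L[k].mean(0))
save(d,'w7.png')
b=P[(P[...,2]>.07)&(P[...,2]<.085)];print('block z',np.median(b[:,2]))
E
```

```text
{'time_s': 16.15, 'tool_pos': [0.5417, 0.1431, 0.0604], 'tool_rot': [0.5771, -0.3994, 0.5759, 0.4193], 'force': [0.7587, -0.0857, 1.5484], 'moment': [-0.0132, 0.008, -0.0208], 'opening': 0.0853}
M [[-0.0149, -0.944, 0.3297], [0.0238, 0.3294, 0.9439], [-0.9996, 0.0219, 0.0176]] yaw -19.26
1538 [0.53410835 0.14374221 0.12028304] [-0.05974899  0.00640218 -0.0015586 ]
1368 [0.53884794 0.14115485 0.12482575] [-0.06432915  0.00338643 -0.00164338]
block z 0.07393948143619922
```

View pics/w7.png

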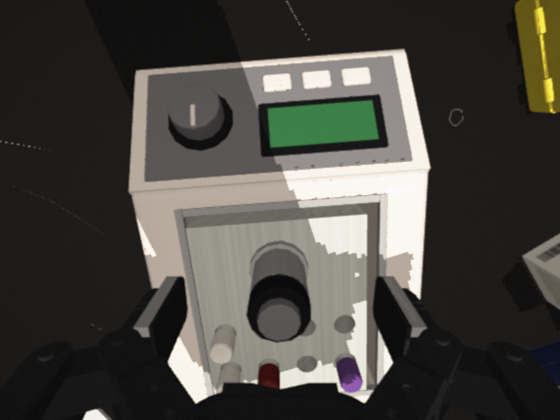

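The view shows the logger upright on the block, button at (279,318). The button's top measures z 0.1248 (home = 0.1245), so it is fully home. I'll lift and close the fingers for pressing.

Request:
jog_arm([
  [-1,[-0.02,0,0],0],
  [-1,[-0.04,0,0],0],
  [-1,[-0.03,0,0],0],
  [1,[0,0,0],0],
  [1,[0,0,0],0],
  [1,[0,0,0],0],
  [1,[0,0,0],0],
  [1,[0,0,0],0],
  [1,[0,0,0],0],
], grip_force=20)

```text
time_s: 17.32
tool_pos: [0.5418, 0.1399, 0.154]
tool_rot: [0.576, -0.399, 0.577, 0.419]
force: [-0.6, 1.0, -0.8]
opening: -0.0
```

```bash
python3 - <<'E'
from h import *
p,M=tool();d=grab('wrist');P=cloud(d);L=(P-p)@M
m=(abs(L[...,2])<.012)&(L[...,1]>.005)&(L[...,1]<.014)&(L[...,0]>-.09)&(L[...,0]<-.0)&(P[...,2]>.135)
q=L[m];print('finger',len(q),np.percentile(q[:,0],[90,98,99.5]).round(4),np.percentile(P[m][:,2],[.5,2]).round(4),q[:,2].mean())
k=(P[...,2]>.1225)&(P[...,2]<.130)&(np.hypot(P[...,0]-.540,P[...,1]-.142)<.016)
print('button',k.sum(),P[k].mean(0),L[k].mean(0))
k=(P[...,2]>.117)&(P[...,2]<.130)&(np.hypot(P[...,0]-.540,P[...,1]-.142)<.020)
c,r=cv2.minEnclosingCircle(np.argwhere(k)[:,::-1].astype(np.float32));print('cap',c,r,plane(d,*c,.1205))
save(d,'w8.png',(200,180,360,300),5)
E
```

```text
{'time_s': 17.325, 'tool_pos': [0.5418, 0.1399, 0.154], 'tool_rot': [0.5763, -0.3989, 0.5773, 0.419], 'force': [-0.6263, 0.9544, -0.7803], 'moment': [-0.0133, -0.0108, -0.0099], 'opening': -0.0}
M [[-0.0176, -0.9434, 0.3311], [0.0224, 0.3307, 0.9435], [-0.9996, 0.024, 0.0153]] yaw -19.34
finger 4581 [-0.04   -0.0334 -0.0315] [0.1858 0.1876] -6.28377879085537e-05
button 494 [0.5392073  0.14096777 0.12481348] [ 0.02927082  0.00213525 -0.00026027]
cap (281.00909423828125, 228.3545379638672) 19.080280303955078 [0.53889837 0.14109294 0.1205    ]
```

View pics/w8.png

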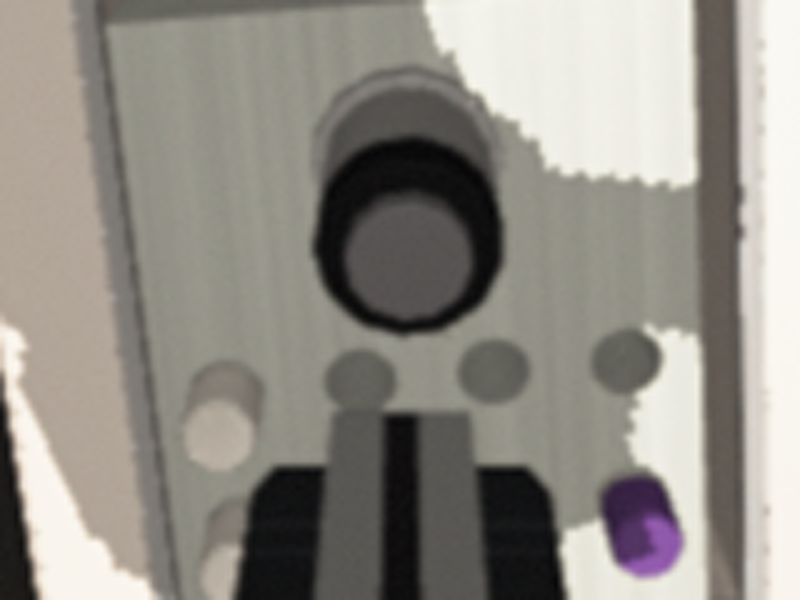

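Request:
jog_arm([
  [1,[0.02,0.002,0],0],
  [1,[0.02,0,0],0],
  [1,[0.01,0,0],0],
  [1,[0,0,0],0],
])

```text
time_s: 17.88
tool_pos: [0.5395, 0.1418, 0.102]
tool_rot: [0.576, -0.399, 0.577, 0.419]
force: [-0.1, 0.1, -0.6]
opening: 0.0002
```

```bash
cat > b.py <<'E'
from h import *
p,M=tool();t=p+M@[-.0315,0,0];print('tip',t.round(4),(M.T@(np.array([.5395,.1413,.1247])-t)).round(4))
E
python3 b.py
```

```text
{'time_s': 17.875, 'tool_pos': [0.5395, 0.1418, 0.102], 'tool_rot': [0.5763, -0.3991, 0.5771, 0.4189], 'force': [-0.1307, 0.0589, -0.5971], 'moment': [-0.0258, -0.0083, 0.0024], 'opening': 0.0002}
M [[-0.0172, -0.9435, 0.3309], [0.0223, 0.3305, 0.9435], [-0.9996, 0.0236, 0.0153]] yaw -19.33
tip [0.54   0.1411 0.1335] [ 0.0088  0.0003 -0.0001]
```

Request:
jog_arm([
  [1,[0.003,0,0],0],
  [1,[0.002,0,0],0],
  [1,[0.001,0,0],0],
  [1,[0.001,0,0],0],
])

```text
time_s: 18.38
tool_pos: [0.5413, 0.1423, 0.0971]
tool_rot: [0.578, -0.399, 0.576, 0.419]
force: [-1.5, 0.1, 3.4]
opening: 0.0002
```

```bash
python3 b.py
```

```text
{'time_s': 18.375, 'tool_pos': [0.5413, 0.1423, 0.0971], 'tool_rot': [0.5777, -0.399, 0.576, 0.4188], 'force': [-1.5048, 0.067, 3.3732], 'moment': [-0.0554, 0.2892, -0.0108], 'opening': 0.0002}
M [[-0.0142, -0.9434, 0.3313], [0.0242, 0.3309, 0.9434], [-0.9996, 0.0214, 0.0181]] yaw -19.35
tip [0.5417 0.1415 0.1286] [ 0.004  0.002 -0.001]
```

Request:
jog_arm([
  [1,[0.001,0,0],0],
  [1,[0.001,0,0],0],
])

```text
time_s: 18.62
tool_pos: [0.5416, 0.1425, 0.0958]
tool_rot: [0.578, -0.399, 0.576, 0.419]
force: [-0.5, 0.6, 4.3]
opening: 0.0003
```

```bash
python3 b.py
```

```text
{'time_s': 18.625, 'tool_pos': [0.5416, 0.1425, 0.0958], 'tool_rot': [0.578, -0.3989, 0.5756, 0.4188], 'force': [-0.4924, 0.6197, 4.2635], 'moment': [-0.0259, 0.3689, -0.0025], 'opening': 0.0003}
M [[-0.0135, -0.9434, 0.3313], [0.0249, 0.3309, 0.9433], [-0.9996, 0.021, 0.0191]] yaw -19.35
tip [0.5421 0.1417 0.1273] [ 0.0026  0.0022 -0.0013]
```

Request:
jog_arm([
  [1,[0.0015,0,0],0],
  [1,[0.0015,0,0],0],
])

```text
time_s: 18.88
tool_pos: [0.5429, 0.143, 0.095]
tool_rot: [0.579, -0.399, 0.575, 0.419]
force: [-4.5, -0.7, 12.9]
opening: 0.0003
```

Request:
jog_arm([
  [1,[0.002,0,0],0],
  [1,[0.002,0,0],0],
])

```text
time_s: 19.12
tool_pos: [0.5431, 0.1433, 0.0949]
tool_rot: [0.579, -0.397, 0.575, 0.42]
force: [-5.8, -1.8, 16.7]
opening: 0.0001
```

Request:
jog_arm([
  [1,[0.0013,0.0003,0],0],
  [1,[0.0013,0.0003,0],0],
  [1,[0.0013,0.0003,0],0],
  [1,[0.0013,0.0003,0],0],
  [1,[0.0013,0.0003,0],0],
])

```text
time_s: 19.75
tool_pos: [0.5429, 0.1434, 0.0951]
tool_rot: [0.58, -0.395, 0.575, 0.422]
force: [-3.3, -1.7, 9.7]
opening: 0.0
```

Held fully in for about 1 s (10–17 N at the stop). One more row, then I'll let it up and rise clear.

Request:
jog_arm([
  [1,[0.0013,0,0],0],
  [1,[-0.003,0,0],0],
  [1,[-0.01,0,0],0],
  [1,[-0.04,0,0],0],
  [1,[-0.04,0,0],0],
  [1,[0,0,0],0],
  [1,[0,0,0],0],
])

```text
time_s: 20.62
tool_pos: [0.5439, 0.1398, 0.1893]
tool_rot: [0.579, -0.395, 0.575, 0.421]
force: [-0.4, 0.2, -1.2]
opening: -0.0002
```

```bash
python3 - <<'E'
from h import *
p,M=tool();d=grab('wrist');P=cloud(d)
k=(P[...,2]>.1225)&(P[...,2]<.130)&(np.hypot(P[...,0]-.540,P[...,1]-.142)<.014)
print('button',k.sum(),np.median(P[k],0))
k=(P[...,2]>.115)&(P[...,2]<.1222)&(np.hypot(P[...,0]-.540,P[...,1]-.142)<.014);print('cap',np.median(P[k],0))
t=grab('top');t0=load('top')
save(d,'w9.png',(180,120,380,270),4)
E
```

```text
{'time_s': 20.625, 'tool_pos': [0.5439, 0.1398, 0.1893], 'tool_rot': [0.5791, -0.3951, 0.5752, 0.4214], 'force': [-0.387, 0.2418, -1.2295], 'moment': [-0.0054, 0.0458, 0.0205], 'opening': -0.0002}
M [[-0.0169, -0.9427, 0.3333], [0.0335, 0.3326, 0.9425], [-0.9993, 0.0271, 0.026]] yaw -19.48
button 366 [0.53962868 0.14213764 0.1241502 ]
cap [0.53618886 0.14339009 0.11958879]
```

View pics/w9.png

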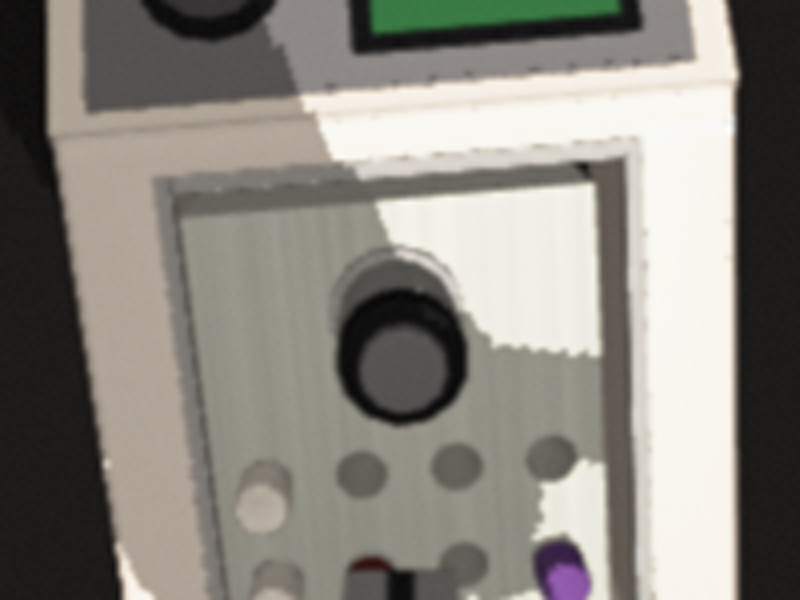

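The logger is seated on the block, and the button at crop (402,368) is up again, 4.6 mm above the cap. The gripper is clear, so I'm handing in.

```bash
python3 -c "
from h import *
print(close_job())"
```

```text
the job is handed in; nothing more can be done
None
```

The logger now sits in the heater's thermowell with its flange on the block. Its start button was pressed once, held for about a second and released. I handed the job in at about 20.6 s of the 72 s allowed, with the gripper clear and closed.

- **Insertion:** The stem entered the bore at about (0.540, 0.142), with no search needed, and met the spring at 4 to 7 N. It stopped 32.3 mm down; I pressed on to about 28 N there without further movement, under the 45 N limit.
- **Seated check:** After release, the button top measured z 0.1248 against 0.1245 for fully home. After the press it read 0.1242, within camera error.
- **Button:** It reached its stop under 10–17 N and stayed there about 1 s. In the last picture it stood 4.6 mm above the cap, so it is up.

**What went wrong or disagreed:**
- **Finger length:** The finger ends measured about 28–31 mm short of the stated TCP. Because of that, my first grasp only pinched the sides of the button while the logger was still in the rack. I opened, went deeper and gripped the body. That was a sideways pinch, and I saw no sign that it pressed the button in.
- **Tilt:** The tool drifted 1–2.5° off vertical over the moves and I could not correct it. The logger still looked upright in the block.
- **Bystanders:** I did not measure the timer, yellow rack and tip box again at the end. The arm's path stayed above them, and no unexpected contact force showed in the readings after each move.
- **Picture count:** I viewed 13 pictures, three over the budget of 10, mostly because of the failed first grasp.

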